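# Rebuild the drive side of a rear wheel hub

## Robot

A 6-joint arm with a two-finger parallel gripper is mounted at the origin on a cart in front of the work surface, level with it; the furniture and walls round the work are solid. World frame = base frame: x ahead of the robot, y to its left, z up, the work surface at z = 0. Lengths are in m, angles in rad, forces in N, time in s.
With the tool pointing down it reaches from about 0.3 to 0.875 m from the base axis. Payload 6.4 kg.
Tool frame: the origin (TCP) lies at the very end of the fingers, on their centre line; the grasp point (between the pads) lies 19 mm behind it; z points along the fingers, y is the line along which they close (so a half turn about z gives the same grasp; the last joint's range is limited). The gripper opens to 85 mm and grips with 20 to 120 N. Pads are 22 mm wide; open, the fingers measure 114 mm over their backs; the gripper's body (76 mm by 85 mm) begins 54 mm behind the grasp point. The pads swing forward as they close: fully open they stand 13 mm farther back than shut.
Start: joints at [-1.481, 0.181, 1.607, -0, 1.354, -0.206], TCP at [0.168, -0.55, 0.231] pointing down, gripper open.
Joint ranges: [-2.99, 2.99], [-0.89, 2.07], [0.3, 2.58], [-1.14, 4.28], [0, 2.63], [-3.12, 3.12]. Speed limits (rad/s): [2.57, 2.57, 3.01, 3.14, 3.14, 3.14].

## Interface

Orientations are given as a unit quaternion [w, x, y, z].
In Python, from bench import * gives the robot as it stands. The module is installed in compiled form; this text tells all that it offers.
- The arm moves only by the tool arm_command, never from a script. Its arguments are lists of equal length, an entry for each row: "dp": the shift along the tool's x, y, z in units of 0.25 m (1.0 is 0.25 m), a list of three; "turn": the turn, a rotation vector about the tool's x, y, z in units of 30 degrees (1.0 is 30 degrees), a list of three; "jaw": the opening, from 0 (shut) to 1 (fully open). A call has 1 to 5 rows; each row is the pose to reach, as a shift and turn from the pose commanded when the call began, along the tool's axes at that moment; what a row does not reach only later rows make up. A row lasts 1/8 s, in which the tool goes at most 62.5 mm and 10.7 degrees, less where a joint would pass 70% of its speed; a pose out of reach is approached as far as the arm can. A call with a number of a shift or a turn outside -1 to 1 is refused whole. A call with a gripper value outside its range is refused whole. The fingers move at their own pace and stop on an object; the grip force is fixed at half the most. Time passes only in rows, so rows that repeat a pose let the fingers close. It gives the time, the measured TCP pose, the force, the opening and the grip force at its end, in the units of the state.
- get_obs(): the state, without advancing time (a new reading comes with each control period).
- camera(name): name is "scene" or "top"; returns the picture (420x560x3 uint8, blue, green, red); there is no depth.
- get_calibration(name): a dict with "camera_matrix" (3x3 intrinsics, pixels), "k1" (the pictures are not rectified: a ray, as slopes to the right and down, at radius r is drawn at 1 + k1 r^2 times it, then the intrinsics apply), "R" (3x3) and "t" (3): a world point X has camera coordinates R X + t. Camera axes: x right, y down, z forward; pixel columns grow to the right and rows downward; lengths in m; the calibration is good to about 2 mm. A picture is of the moment at which its call begins. get_calibration takes no time and is no camera call.
- hand_in(): hands the job in; it is judged then, once.
The state is a dict: "time_s": time; "q": joint angles; "dq": joint speeds; "joint_efforts": joint torques, N m; "eef_pos": TCP position; "eef_rot": TCP orientation; "wrist_force": force on the tool from outside, world axes, zero at the start; "torque": the same for the moment, N m; "opening": opening from 0.0 (shut) to 1.0 (fully open); "grasp_force": force on a finger pad.
Only numpy, scipy, OpenCV 4.12 (cv2) and the standard library are available. Lean on these libraries where they do the work, as an engineer would, in place of code of your own. Each camera call takes 0.05 s, during which the arm holds its last target. There are 200 camera calls.

## Task

Put the drive side of the bicycle hub back together on its upright axle, in this order: the larger of the two bearings into the recess of the hub shell, then the plain sleeve, then the freehub body with its wide skirt down over the sleeve, and last the end cap over the end of the axle. Lower each part right down onto its seat instead of letting it drop down the axle. The smaller bearing belongs to another wheel: leave it where it lies.

Things in the scene. Friction and masses are not known exactly. Their poses are not given: they have to be found in the camera images.
- hub_stand: Black bicycle rear hub without spokes, upright, drive side up, in a square wooden block (84 x 84 x 24 mm) fixed to the bench. Origin: centre of the block's underside, on the axle's line; z up along the axle. Two flanges, 58 mm across at 38 mm and 65 mm at 75 mm height. The shell's top, 59 mm across, ends in a rim at 94 mm; within it the recess. The bare axle, 20 mm thick, rises from it to 160 mm.
- bearing_seat (a point): Centre of the floor of the recess in the shell's top (47 mm across, 4 mm deep), on the axle's line, 90 mm above the bench: the underside of the large bearing comes here. When all is home, the undersides of sleeve, freehub body and end cap are 10, 12 and 58 mm higher than this.
- axle_tip (a point): Centre of the flat top end of the axle, 160 mm above the bench; the last 6 mm of the axle taper from 20 to 12 mm thick.
- hub_bearing: The larger ball bearing, steel with a black seal between its rings, lying flat: 42 mm outside, 24 mm bore, 10 mm high. Origin: centre of its underside; z is its axis.
- sleeve: Plain aluminium sleeve, a short tube standing on end: 30 mm outside, 24 mm bore, 14 mm high. Origin: centre of its underside; z is its axis.
- freehub: Steel freehub body standing skirt down, 46 mm high: the lower 16 mm a dark skirt of 50 mm, above it a barrel of 35 mm to grasp, with raised splines (37 mm over them, not felt by the fingers). Bore 24 mm right through, widened to 40 mm in the lowest 12 mm, where it goes over the sleeve. Origin: centre of its underside; z up along its axis.
- end_cap: Black end cap with a bright ring on its top, standing open side down: 32 mm outside up to 16 mm, then 29 mm up to its full height of 18 mm. From below it has a bore of 24 mm, 14 mm deep; above that only a 12 mm hole goes on through the top. Origin: centre of its open underside; z up.
- small_bearing: A smaller ball bearing, 34 mm outside and 9 mm high, lying flat; not wanted here. Origin: centre of its underside.
Mind the look-alikes: they are no part of the job. Leave any red look-alike of the hub_bearing alone.

How it is judged:
By the outcome, as a careful person would: the job done as asked, in the order asked, and still so for the second after the job is handed in, with the robot touching nothing.
It also fails if it takes over 122 s, if anything falls off the work surface, if the arm or the gripper's body presses on something with over 40 N, if the wrist force passes 120 N, or if a joint passes its speed limit or range.

## Working session

There is one attempt and no reset: what is moved stays moved. The work goes in short steps, Python scripts to look and compute and a tool call to move; the robot and the scene stay as the last step left them, time stands still between calls to the robot, and variables do not carry over. Pictures are saved under pics/ and viewed, at most 14 in all, crops included, and the job is handed in when it is done.

Besides the shell and the picture viewer there is one more tool, called after "Request:" as name(argument=value, ...) on one line, values as JSON. arm_command: Moves the arm, as the interface text tells. Its arguments: {"type":"object","properties":{"dp":{"type":"array"},"turn":{"type":"array"},"jaw":{"type":"array"}},"required":["dp","turn","jaw"]}

```bash
mkdir -p pics; python3 - <<'E'
from bench import *
import cv2
o=get_obs();print({k:o[k] for k in o if k not in('joint_efforts',)})
for n in("scene","top"):
    cv2.imwrite(f"pics/{n}0.png",camera(n));c=get_calibration(n);print(n,c)
E
```

```text
{'time_s': 0.0, 'q': array([-1.48127306e+00,  1.81522716e-01,  1.60804325e+00, -1.87201196e-05,
        1.35379675e+00, -2.06291282e-01]), 'dq': array([ 0.00058031,  0.00012688,  0.00118023,  0.00117909, -0.0012037 ,
        0.00023484]), 'eef_pos': array([ 0.16758736, -0.54944103,  0.23037743]), 'eef_rot': array([-8.84053754e-04,  9.89080960e-01,  1.47370526e-01,  4.25189685e-05]), 'wrist_force': array([ 0.47008877, -0.60215798, -0.06840009]), 'torque': array([0.02010253, 0.00253194, 0.01153132]), 'grasp_force': 0.0, 'opening': 1.0001494610924588}
scene {'camera_matrix': array([[530.38590934,   0.        , 282.54976259],
       [  0.        , 530.38590934, 210.7455786 ],
       [  0.        ,   0.        ,   1.        ]]), 'k1': -0.1364122127049375, 'R': array([[-0.63373601, -0.77353777, -0.00424171],
       [-0.43847199,  0.36373343, -0.82185176],
       [ 0.63727622, -0.51897719, -0.56968561]]), 't': array([0.33490889, 0.29364285, 1.24721141])}
top {'camera_matrix': array([[452.41068184,   0.        , 273.94558342],
       [  0.        , 452.41068184, 206.54661428],
       [  0.        ,   0.        ,   1.        ]]), 'k1': -0.11896821073751784, 'R': array([[-0.02242956, -0.99724451,  0.07071286],
       [-0.98675305,  0.0107153 , -0.16187526],
       [ 0.16067151, -0.07340692, -0.9842744 ]]), 't': array([0.06750036, 0.49823756, 1.64615841])}
```

View pics/scene0.png

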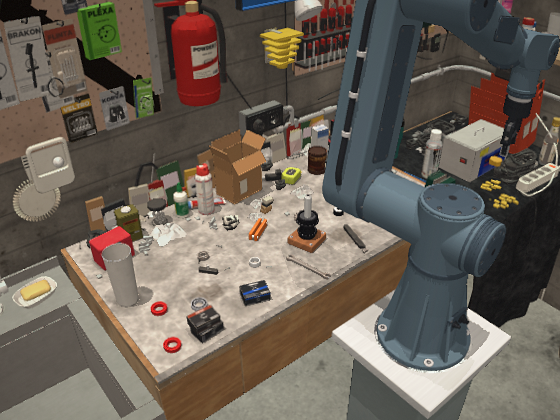

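View pics/top0.png

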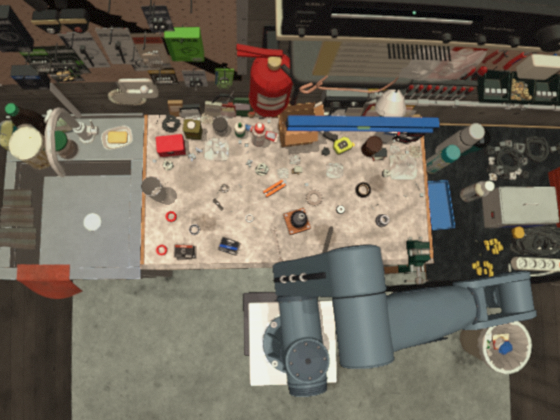

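The bench spans about x 140–435, y 110–270 in the top view, with the hub at about (298,220). In the scene view the hub is at (307,230) and the arm hides the bench's right end. The small rings need enlarged crops.

```bash
python3 - <<'E'
import cv2
t=cv2.imread("pics/top0.png");s=cv2.imread("pics/scene0.png")
cv2.imwrite("pics/topc.png",cv2.resize(t[150:270,150:430],(800,343),interpolation=cv2.INTER_CUBIC))
cv2.imwrite("pics/scenec.png",cv2.resize(s[160:360,130:390],(780,600),interpolation=cv2.INTER_CUBIC))
E
```

```text
(no output)
```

View pics/topc.png

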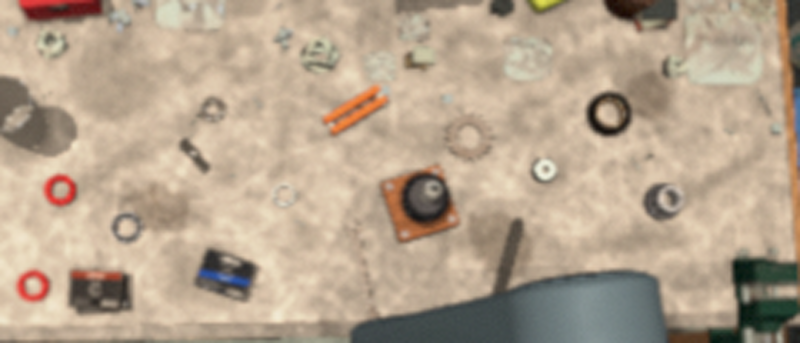

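View pics/scenec.png

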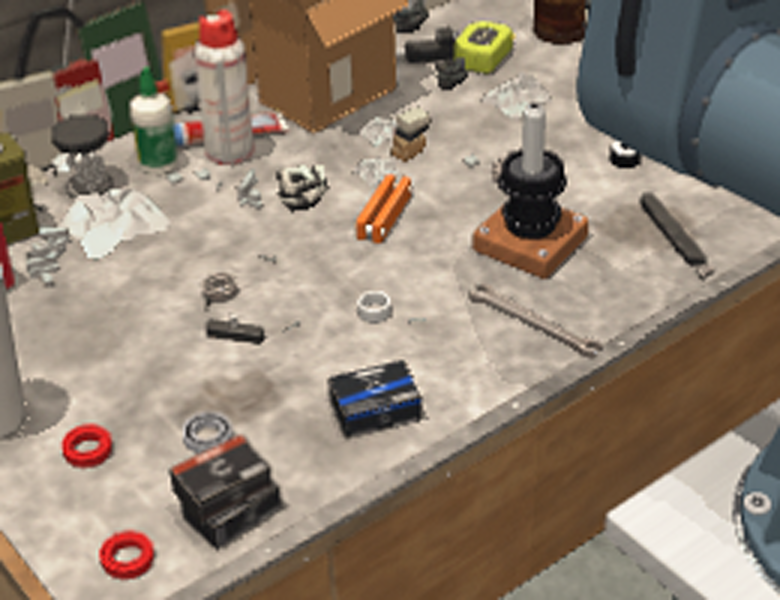

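The top crop shows: hub in its block (425,200), sleeve candidate (284,195), grey rings (127,227) and (211,108), end cap with bright ring (544,169), freehub (665,200), black ring (608,113), and red rings (60,190) and (33,286). The scene crop shows the rings at (208,432) and (220,290), the sleeve at (375,306), the end cap at (624,152) and the axle tip at (535,105). The freehub is hidden there.

```bash
cat > h.py <<'E'
from bench import *
import cv2, numpy as np
def ray(n,uv):
    c=get_calibration(n);K=c["camera_matrix"];d=np.array([c["k1"],0,0,0,0])
    p=cv2.undistortPoints(np.array([[uv]],float),K,d)[0,0]
    R=np.array(c["R"]);return -R.T@c["t"],R.T@np.r_[p,1]
def onz(n,uv,z):
    C,v=ray(n,uv);return C+v*(z-C[2])/v[2]
def tri(a,b):
    (C,v),(D,w)=ray("top",a),ray("scene",b)
    s=np.linalg.lstsq(np.c_[v,-w],D-C,rcond=None)[0]
    P,Q=C+v*s[0],D+w*s[1];return (P+Q)/2,np.linalg.norm(P-Q)
def proj(n,X):
    c=get_calibration(n);return cv2.projectPoints(np.array([X],float),cv2.Rodrigues(np.array(c["R"]))[0],np.array(c["t"]),c["camera_matrix"],np.array([c["k1"],0,0,0,0]))[0][0,0]
E
python3 - <<'E'
from h import *
T=lambda u,v:(150+(u+.5)*.35-.5,150+(v+.5)*.35-.5)
S=lambda u,v:(130+(u+.5)/3-.5,160+(v+.5)/3-.5)
np.set_printoptions(precision=4,suppress=True)
for n,t,s in[("ringA",(127,227),(208,432)),("ringB",(211,108),(220,290)),("sleeve",(284,195),(375,306)),("axle",(432,186),(534,105)),("cap",(544,169),(624,152)),("red",(60,190),(87,446)),("red2",(33,286),(127,554))]:
    print(n,*tri(T(*t),S(*s)),onz("top",T(*t),.01))
print(onz("top",T(665,200),.03),onz("top",T(670,195),.046),onz("top",T(608,113),.01))
# px per mm
for n in("top","scene"):
    for nm,p in(("A",tri(T(127,227),S(208,432))[0]),("B",tri(T(211,108),S(220,290))[0])):
        a=np.array([proj(n,p+[.021*np.cos(x),.021*np.sin(x),0]) for x in np.arange(0,6.3,.1)]);print(n,nm,"42mm ->px",np.ptp(a,axis=0))
im=np.vstack([np.hstack([cv2.resize(cv2.imread(f"pics/{n}0.png")[int(v)-15:int(v)+16,int(u)-15:int(u)+16],(300,300),interpolation=cv2.INTER_NEAREST) for n,(u,v) in r]) for r in
 [[("top",T(127,227)),("scene",S(208,432))],[("top",T(211,108)),("scene",S(220,290))]]])
cv2.imwrite("pics/rings.png",im)
E
```

```text
ringA [0.423  0.3581 0.0047] 0.0013903474161055347 [0.422 0.357 0.01 ]
ringB [0.5811 0.2471 0.0003] 0.00046254922829349417 [0.5792 0.2469 0.01  ]
sleeve [0.4625 0.1523 0.0072] 0.0015852244715853039 [0.4616 0.1517 0.01  ]
axle [ 0.4493 -0.0246  0.1604] 0.0007585283491313746 [ 0.4712 -0.0446  0.01  ]
cap [ 0.4934 -0.1962  0.0088] 0.0026674771881659526 [ 0.4923 -0.1969  0.01  ]
red [0.4729 0.4462 0.0045] 0.0016804147355208362 [0.4717 0.4447 0.01  ]
red2 [0.3475 0.4797 0.0057] 0.0019375330750256827 [0.3466 0.4782 0.01  ]
[ 0.4454 -0.3553  0.03  ] [ 0.4499 -0.3574  0.046 ] [ 0.5683 -0.2892  0.01  ]
top A 42mm ->px [11.2708 11.1756]
top B 42mm ->px [11.0458 10.7936]
scene A 42mm ->px [16.6421 11.7754]
scene B 42mm ->px [14.9032  9.5142]
```

View pics/rings.png

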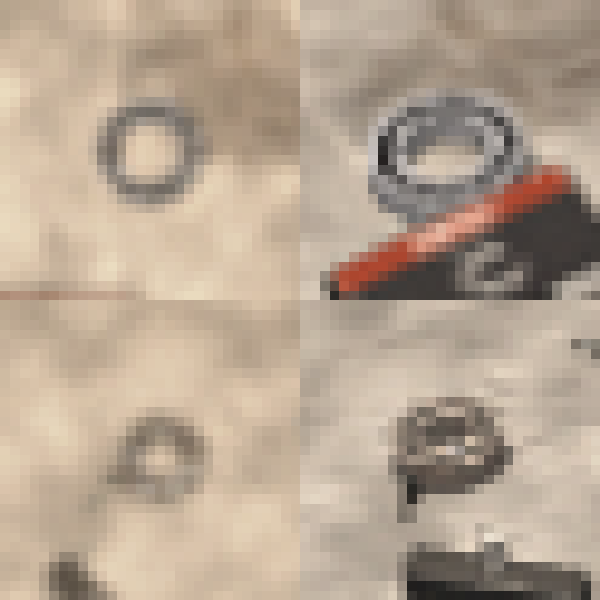

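Ring A is the bearing wanted: about 17 px wide in the scene view against the 16.6 expected for 42 mm, steel with a black seal, at (0.423, 0.358). Ring B is a brass coil and not part of the job. I'm moving the arm towards A and will look again from there.

```bash
cat >> h.py <<'E'
from scipy.spatial.transform import Rotation as Ro
np.set_printoptions(precision=4,suppress=True)
def go(*gs):
    o=get_obs();p,q=np.array(o["eef_pos"]),o["eef_rot"]
    R=Ro.from_quat([q[1],q[2],q[3],q[0]])
    print("at",p,"yaw",np.degrees(2*np.arctan2(q[2],q[1])),"F",o["wrist_force"],"op",o["opening"],"g",o["grasp_force"],"t",o["time_s"])
    for x,y,z,yaw in gs:
        a=np.radians(yaw)/2;G=Ro.from_quat([np.cos(a),np.sin(a),0,0])
        d=R.inv().apply(np.array([x,y,z])-p)/.25; w=(R.inv()*G).as_rotvec(degrees=True)/30
        print("dp",d,"turn",w); p=np.array([x,y,z]);R=G
E
python3 -c "
from h import *
go((.36,-.33,.25,0),(.38,-.1,.25,0),(.40,.13,.25,0),(.423,.357,.25,0),(.423,.357,.06,0))"
```

```text
at [ 0.1676 -0.5495  0.2305] yaw 16.947865281740384 F [-0.3827 -0.1528 -0.6491] op 1.003267395367637 g 0.0 t 0.1
dp [ 0.9922 -0.6158 -0.0767] turn [-0.003  -0.0002  0.5649]
dp [ 0.08 -0.92  0.  ] turn [0. 0. 0.]
dp [ 0.08 -0.92  0.  ] turn [0. 0. 0.]
dp [ 0.092 -0.908  0.   ] turn [0. 0. 0.]
dp [0.   0.   0.76] turn [0. 0. 0.]
```

Request:
arm_command(dp=[[0.99,-0.616,-0.077],[0.99,-0.616,-0.077],[0.99,-0.616,-0.077],[0.99,-0.616,-0.077],[0.99,-0.616,-0.077]], turn=[[0,0,0.565],[0,0,0.565],[0,0,0.565],[0,0,0.565],[0,0,0.565]], jaw=[1,1,1,1,1])

```text
time_s: 0.72
eef_pos: [0.3607, -0.3282, 0.2505]
eef_rot: [-0.0, 1.0, 0.001, 0.0]
wrist_force: [0.1, -1.3, -0.6]
opening: 1.0
grasp_force: 0.0
```

Request:
arm_command(dp=[[0.08,-0.92,0],[0.08,-0.92,0],[0.08,-0.92,0],[0.08,-0.92,0],[0.08,-0.92,0]], turn=[[0,0,0],[0,0,0],[0,0,0],[0,0,0],[0,0,0]], jaw=[1,1,1,1,1])

```text
time_s: 1.35
eef_pos: [0.3793, -0.098, 0.2504]
eef_rot: [-0.0, 1.0, 0.002, 0.0]
wrist_force: [0.7, -0.3, 0.1]
opening: 1.001
grasp_force: 0.0
```

Request:
arm_command(dp=[[0.08,-0.92,0],[0.08,-0.92,0],[0.08,-0.92,0],[0.08,-0.92,0],[0.08,-0.92,0]], turn=[[0,0,0],[0,0,0],[0,0,0],[0,0,0],[0,0,0]], jaw=[1,1,1,1,1])

```text
time_s: 1.98
eef_pos: [0.3997, 0.131, 0.2503]
eef_rot: [-0.0, 1.0, 0.002, -0.0]
wrist_force: [0.3, -0.5, -0.7]
opening: 0.999
grasp_force: 0.0
```

Request:
arm_command(dp=[[0.092,-0.908,0],[0.092,-0.908,0],[0.092,-0.908,0],[0.092,-0.908,0],[0.092,-0.908,0]], turn=[[0,0,0],[0,0,0],[0,0,0],[0,0,0],[0,0,0]], jaw=[1,1,1,1,1])

```text
time_s: 2.6
eef_pos: [0.4235, 0.3569, 0.2497]
eef_rot: [0.0, 1.0, 0.001, -0.0]
wrist_force: [0.3, -0.7, -0.5]
opening: 1.002
grasp_force: 0.0
```

```bash
python3 - <<'E'
from h import *
go((.423,.357,.06,0))
t=camera("top");s=camera("scene");cv2.imwrite("pics/top1.png",t);cv2.imwrite("pics/scene1.png",s)
a=cv2.resize(t[195:245,280:420],(784,280),interpolation=cv2.INTER_CUBIC)
b=cv2.resize(s[150:260,270:410],(407,320),interpolation=cv2.INTER_CUBIC)
c=cv2.resize(s[200:340,130:300],(377,320),interpolation=cv2.INTER_CUBIC)
cv2.imwrite("pics/m1.png",np.vstack([a,np.hstack([b,c])]))
E
```

```text
at [0.4235 0.3569 0.2497] yaw 0.08124322684996534 F [ 0.2951 -0.6713 -0.479 ] op 1.0017412993182373 g 0.0 t 2.6
dp [-0.0015 -0.0008  0.7588] turn [0.0014 0.0014 0.0027]
```

View pics/m1.png

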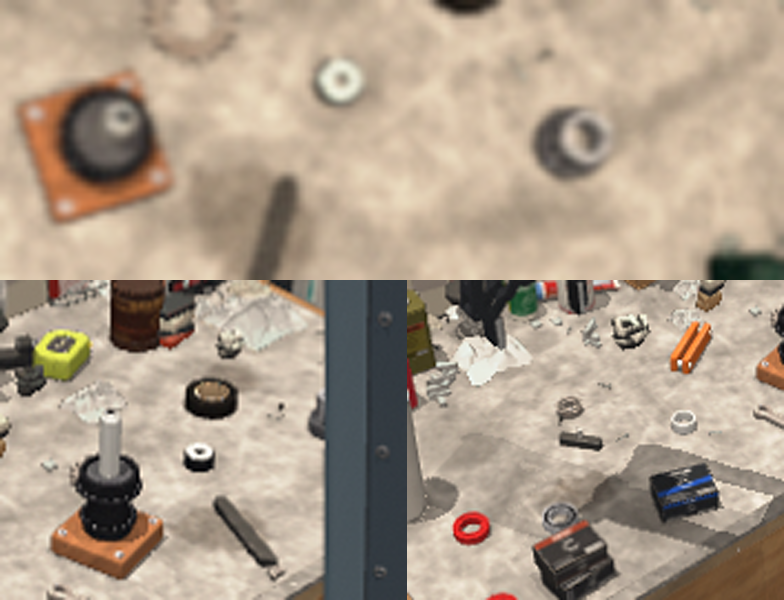

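The top view strip shows the hub at (110,130), the end cap at (340,80) and the freehub, whose top ring is at (586,135). In the scene view the end cap's top is at (198,450). The freehub is still half behind the arm at (318,415), and bearing A lies clear in the right-hand crop at (561,517). Next I'll refine the centres by masks.

```bash
cat >> h.py <<'E'
def blob(img,uv,r,f):
    u,v=map(int,np.round(uv));h=img[v-r:v+r+1,u-r:u+r+1]
    h=cv2.resize(h,None,fx=8,fy=8,interpolation=cv2.INTER_CUBIC)
    hsv=cv2.cvtColor(h,cv2.COLOR_BGR2HSV);m=f(hsv).astype(np.uint8)
    cs=cv2.findContours(m,cv2.RETR_EXTERNAL,cv2.CHAIN_APPROX_NONE)[0]
    c=max(cs,key=cv2.contourArea);e=cv2.fitEllipse(cv2.convexHull(c))
    return (np.array(e[0])+.5)/8-.5+[u-r,v-r],np.array(e[1])/8
E
python3 - <<'E'
from h import *
t0=cv2.imread("pics/top0.png");s0=cv2.imread("pics/scene0.png");t1=cv2.imread("pics/top1.png");s1=cv2.imread("pics/scene1.png")
grey=lambda h:(h[...,1]<45)
T=lambda u,v:(150+(u+.5)*.35-.5,150+(v+.5)*.35-.5)
S=lambda u,v:(130+(u+.5)/3-.5,160+(v+.5)/3-.5)
for k in(40,50,60):
  f=lambda h:(h[...,1]<k)
  a=blob(t0,T(127,227),8,f);b=blob(s0,S(208,428),10,f)
  print("A",a,b,onz("top",a[0],.007),*tri(a[0],b[0]))
  a=blob(t0,T(284,195),7,f);b=blob(s0,S(375,306),10,f);print("sl",a,b,onz("top",a[0],.012),*tri(a[0],b[0]))
  a=blob(t1,(280+340/5.6,195+80/5.6),7,f);b=blob(s1,(270+198/2.907,150+(450-280)/2.907),6,lambda h:(h[...,2]>150)&(h[...,1]<k));print("cap",a,b,*tri(a[0],b[0]))
for k in(110,130):
  f=lambda h:h[...,2]<k
  a=blob(t1,(280+575/5.6,195+137/5.6),11,f);print("fh",a,onz("top",a[0],.02))
E
```

```text
A (array([194.0199, 229.0927]), array([10.0104, 10.8317])) (array([196.8617, 304.1995]), array([13.7294, 25.3185])) [0.4224 0.3577 0.007 ] [0.4247 0.3607 0.0029] 0.006269343643907353
sl (array([248.9367, 218.0183]), array([7.7207, 8.1868])) (array([256.1914, 261.5711]), array([18.0924, 25.0228])) [0.461  0.1523 0.012 ] [0.4606 0.1511 0.0083] 0.002784224762790259
cap (array([340.238 , 209.0628]), array([8.1506, 8.3032])) (array([337.9842, 208.0294]), array([ 6.5588, 10.3844])) [ 0.4908 -0.1943  0.0198] 0.0027728742813257256
A (array([193.7862, 229.0474]), array([11.8159, 11.9047])) (array([185.3553, 302.5034]), array([21.2548, 50.138 ])) [0.4226 0.3585 0.007 ] [0.4318 0.3727 0.0104] 0.03446359847216531Traceback (most recent call last):
  File "<stdin>", line 10, in <module>
  File "h.py", line 30, in blob
    c=max(cs,key=cv2.contourArea);e=cv2.fitEllipse(cv2.convexHull(c))
                                    ~~~~~~~~~~~~~~^^^^^^^^^^^^^^^^^^^
cv2.error: OpenCV(4.12.0) /io/opencv/modules/imgproc/src/shapedescr.cpp:361: error: (-201:Incorrect size of input array) There should be at least 5 points to fit the ellipse in function 'fitEllipseNoDirect'
```

Request:
arm_command(dp=[[0,-0.004,0.25],[0,-0.004,0.5],[0,-0.004,0.75],[0,-0.004,0.88],[0,-0.004,0.88]], turn=[[0,0,0],[0,0,0],[0,0,0],[0,0,0],[0,0,0]], jaw=[0.8,0.8,0.8,0.8,0.8])

```text
time_s: 3.32
eef_pos: [0.421, 0.3543, 0.028]
eef_rot: [0.002, 1.0, -0.001, -0.003]
wrist_force: [0.5, 0.5, 0.4]
opening: 0.8
grasp_force: 0.0
```

```bash
python3 -c "
from h import *
go((.4226,.358,.003,0))"
```

```text
at [0.421  0.3543 0.028 ] yaw -0.13778072157200533 F [0.5491 0.5456 0.3596] op 0.8002348258641794 g 0.0 t 3.325
dp [ 0.007  -0.0152  0.1001] turn [ 0.0064  0.0106 -0.0046]
```

Request:
arm_command(dp=[[-0.003,0,0.06],[-0.003,0,0.106],[-0.003,0,0.106],[-0.003,0,0.106]], turn=[[0,0,0],[0,0,0],[0,0,0],[0,0,0]], jaw=[0.8,0.8,0.8,0.8])

```text
time_s: 3.82
eef_pos: [0.4221, 0.3577, 0.0046]
eef_rot: [-0.0, 1.0, 0.0, 0.0]
wrist_force: [-0.3, -0.9, 0.2]
opening: 0.806
grasp_force: 0.0
```

Request:
arm_command(dp=[[0,0,0.004],[0,0,0.004],[0,0,0.004],[0,0,0.004],[0,0,0.004]], turn=[[0,0,0],[0,0,0],[0,0,0],[0,0,0],[0,0,0]], jaw=[0.3,0.3,0.3,0.3,0.3])

```text
time_s: 4.45
eef_pos: [0.4221, 0.3577, 0.0041]
eef_rot: [-0.0, 1.0, 0.0, 0.0]
wrist_force: [-3.0, -1.2, 6.7]
opening: 0.447
grasp_force: 59.3
```

Request:
arm_command(dp=[[0,0,0],[0,0,0],[0,0,-0.1],[0,0,-0.3],[0,0,-0.4]], turn=[[0,0,0],[0,0,0],[0,0,0],[0,0,0],[0,0,0]], jaw=[0.3,0.3,0.3,0.3,0.3])

```text
time_s: 5.08
eef_pos: [0.4229, 0.3581, 0.1058]
eef_rot: [-0.001, 1.0, 0.0, 0.002]
wrist_force: [0.8, 0.1, -0.8]
opening: 0.443
grasp_force: 60.3
```

Request:
arm_command(dp=[[0,0,-0.2],[0,0,-0.4],[0,0,-0.6],[0,0,-0.6]], turn=[[0,0,0],[0,0,0],[0,0,0],[0,0,0]], jaw=[0.3,0.3,0.3,0.3])

```text
time_s: 5.58
eef_pos: [0.4241, 0.3588, 0.2585]
eef_rot: [-0.002, 1.0, 0.0, 0.004]
wrist_force: [0.2, 0.3, -1.5]
opening: 0.446
grasp_force: 60.4
```

```bash
python3 -c "
from h import *
go((.4493,.17,.25,0),(.4493,-.0246,.25,0))"
```

```text
at [0.4241 0.3588 0.2585] yaw 0.012364927520055857 F [ 0.1654  0.3088 -1.4738] op 0.44633308439462904 g 60.373447481542826 t 5.575
dp [0.1004 0.7554 0.0312] turn [-0.0088 -0.0165  0.0004]
dp [0.     0.7784 0.    ] turn [0. 0. 0.]
```

Request:
arm_command(dp=[[0.1,0.77,0],[0.1,0.77,0],[0.1,0.77,0],[0.1,0.77,0],[0.1,0.77,0]], turn=[[0,0,0],[0,0,0],[0,0,0],[0,0,0],[0,0,0]], jaw=[0.3,0.3,0.3,0.3,0.3])

```text
time_s: 6.2
eef_pos: [0.4464, 0.1647, 0.2523]
eef_rot: [-0.0, 1.0, -0.001, -0.001]
wrist_force: [-1.0, 0.5, -0.0]
opening: 0.445
grasp_force: 60.5
```

Request:
arm_command(dp=[[0,0.77,0.1],[0,0.77,0.2],[0,0.77,0.26],[0,0.77,0.26],[0,0.77,0.26]], turn=[[0,0,0],[0,0,0],[0,0,0],[0,0,0],[0,0,0]], jaw=[0.3,0.3,0.3,0.3,0.3])

```text
time_s: 6.82
eef_pos: [0.4465, -0.0268, 0.1874]
eef_rot: [-0.001, 1.0, -0.0, -0.001]
wrist_force: [-0.3, 0.2, 0.2]
opening: 0.447
grasp_force: 60.6
```

```bash
python3 - <<'E'
from h import *
go((.4493,-.0246,.19,0))
t=camera("top");s=camera("scene");cv2.imwrite("pics/top2.png",t);cv2.imwrite("pics/scene2.png",s)
a=cv2.resize(t[170:240,260:330],(390,390),interpolation=cv2.INTER_CUBIC)
b=cv2.resize(s[150:260,250:360],(390,390),interpolation=cv2.INTER_CUBIC)
cv2.imwrite("pics/m2.png",np.hstack([a,b]))
print(proj("scene",[.4493,-.0246,.16]),proj("scene",get_obs()["eef_pos"]))
E
```

```text
at [ 0.4465 -0.0268  0.1874] yaw -0.03197231937914827 F [-0.2695  0.2358  0.2475] op 0.4465826727904769 g 60.586476400494576 t 6.825
dp [ 0.011  -0.0088 -0.0105] turn [-0.0024  0.0032 -0.0011]
[307.5144 194.7854] [308.6397 186.0826]
```

View pics/m2.png

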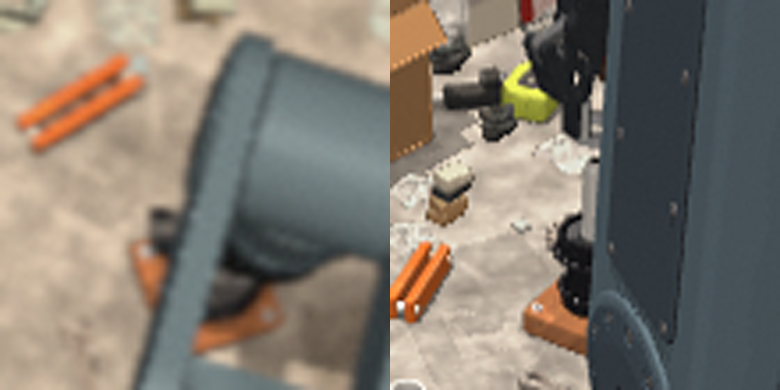

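The arm hides the axle from both cameras here: in the scene crop only the axle's left edge shows, at (590,180), with the held bearing just above it. I'll refine the axle position from the earlier clear pictures instead.

```bash
python3 - <<'E'
from h import *
t=cv2.imread("pics/top1.png",0);s=cv2.imread("pics/scene1.png",0)
print(t[207:224,292:309]);print(s[188:236,300:316][::2])
for z in(.16,.1,.094,.024):print(z,proj("top",[.4493,-.0246,z]),proj("scene",[.4493,-.0246,z]))
E
```

```text
[[190 189 192 195 197 191 186 181 174 165 151 155 179 192 194 191 193]
 [192 190 192 192 193 189 179 163 154 153 149 152 171 188 193 195 196]
 [173 168 165 159 147 144 140 135 140 161 165 161 157 172 191 197 199]
 [152 141 128 110  92  87  87  82  99 128 147 150 146 168 186 193 194]
 [127 106  84  64  49  50  53  51  58  71  89 106 129 158 183 193 197]
 [103  71  48  47  45  55  62  70  72  76  69  67  87 125 167 189 204]
 [ 76  45  42  55  76  80  91 111 129 133 123  90  64  98 159 193 206]
 [ 55  38  59  78  89  90 112 149 162 150 144 127  84  84 147 185 199]
 [ 52  55  81  93  92  97 121 152 149 114 104 121 107  75 112 160 187]
 [ 43  70  93  98  94 101 127 162 166 136 116 131 116  74  78 139 174]
 [ 46  82 101 102  98 105 124 168 185 182 169 145 108  65  59 115 162]
 [ 48  80 102 102  99 104 115 133 155 165 153 117  85  57  52  97 149]
 [ 50  79  98  99  99 101 108 109 114 116 103  81  68  53  46  88 141]
 [ 42  66  87  96  99 100 104 101  95  87  77  69  64  51  44  77 124]
 [ 42  55  81  95  97  97  98 100  97  89  81  75  63  50  45  70 111]
 [ 37  43  59  81  93  97  98 103 1
[... 1197 characters left out ...]
  36  51  49  50  48  51  43  45  29  23  21  19]
 [ 19  22  24  21  20  19  19  21  19  19  21  17  20  20  19  18]
 [ 28  71  68  19  17  17  17  19  20  20  17  15  15  77  17  19]
 [ 23  18  20  22  31  33  39  31  30  44  47  29  22  16  78 148]
 [ 15  16  20  18  18  18  18  20  18  17  20  19  18  15  20  51]
 [ 15  19  22  20  20  19  19  22  20  23  20  19  18  16  15  41]
 [ 40  18  19  18  22  20  20  22  20  19  19  20  17  15  77  26]
 [ 21  24 136  30  16  18  18  18  15  39  17  19  78  23  26  35]]
0.16 [300.9355 214.8592] [307.5144 194.7854]
0.1 [298.7705 217.2651] [307.0353 212.7052]
0.094 [298.5627 217.4961] [306.9882 214.4523]
0.024 [296.2441 220.0722] [306.4491 234.2529]
```

Request:
arm_command(dp=[[0,0,0],[0,0,0]], turn=[[0,0,0],[0,0,0]], jaw=[0.3,0.3])

```text
time_s: 7.18
eef_pos: [0.4472, -0.0266, 0.1886]
eef_rot: [0.0, 1.0, 0.001, 0.001]
wrist_force: [-0.1, -0.3, -0.7]
opening: 0.44
grasp_force: 60.6
```

```bash
python3 - <<'E'
from h import *
go((.4485,-.026,.164,0))
print(tri((301.8,215.3),(307.6,194.5)),onz("top",(301.8,215.3),.16),onz("scene",(307.6,194.5),.16))
E
```

```text
at [ 0.4472 -0.0266  0.1886] yaw 0.10414709999446652 F [-0.1059 -0.2801 -0.7476] op 0.43977295226032653 g 60.588083155453205 t 7.175
dp [ 0.0053 -0.0024  0.0985] turn [ 0.0003 -0.0021  0.0035]
(array([ 0.4487, -0.0264,  0.1605]), np.float64(0.0030332764185010035)) [ 0.4477 -0.0276  0.16  ] [ 0.4502 -0.0257  0.16  ]
```

Request:
arm_command(dp=[[0.005,0,0.03],[0.005,0,0.07],[0.005,0,0.1],[0.005,0,0.1],[0.005,0,0.1]], turn=[[0,0,0],[0,0,0],[0,0,0],[0,0,0],[0,0,0]], jaw=[0.3,0.3,0.3,0.3,0.3])

```text
time_s: 7.8
eef_pos: [0.448, -0.0277, 0.163]
eef_rot: [-0.0, 1.0, -0.0, -0.0]
wrist_force: [0.4, -0.1, -0.7]
opening: 0.447
grasp_force: 60.6
```

Request:
arm_command(dp=[[0,0,0.006],[0,0,0.012],[0,0,0.018],[0,0,0.018],[0,0,0.018]], turn=[[0,0,0],[0,0,0],[0,0,0],[0,0,0],[0,0,0]], jaw=[0.3,0.3,0.3,0.3,0.3])

```text
time_s: 8.43
eef_pos: [0.448, -0.0276, 0.1586]
eef_rot: [-0.0, 1.0, -0.0, 0.0]
wrist_force: [-0.0, 0.2, -1.1]
opening: 0.446
grasp_force: 60.6
```

Request:
arm_command(dp=[[0,0,0.006],[0,0,0.012],[0,0,0.018],[0,0,0.024],[0,0,0.024]], turn=[[0,0,0],[0,0,0],[0,0,0],[0,0,0],[0,0,0]], jaw=[0.3,0.3,0.3,0.3,0.3])

```text
time_s: 9.05
eef_pos: [0.4479, -0.0275, 0.1524]
eef_rot: [-0.0, 1.0, 0.0, -0.0]
wrist_force: [-0.4, 0.4, -0.2]
opening: 0.445
grasp_force: 60.6
```

Request:
arm_command(dp=[[0,0,0.01],[0,0,0.02],[0,0,0.03],[0,0,0.04],[0,0,0.04]], turn=[[0,0,0],[0,0,0],[0,0,0],[0,0,0],[0,0,0]], jaw=[0.3,0.3,0.3,0.3,0.3])

```text
time_s: 9.68
eef_pos: [0.4478, -0.0275, 0.1423]
eef_rot: [-0.0, 1.0, -0.0, -0.0]
wrist_force: [0.4, -0.4, -0.9]
opening: 0.446
grasp_force: 60.6
```

Request:
arm_command(dp=[[0,0,0.04],[0,0,0.08],[0,0,0.12],[0,0,0.155],[0,0,0.155]], turn=[[0,0,0],[0,0,0],[0,0,0],[0,0,0],[0,0,0]], jaw=[0.3,0.3,0.3,0.3,0.3])

```text
time_s: 10.3
eef_pos: [0.4473, -0.0274, 0.1028]
eef_rot: [-0.0, 1.0, -0.0, -0.001]
wrist_force: [0.2, -0.4, -0.8]
opening: 0.446
grasp_force: 60.6
```

Request:
arm_command(dp=[[0,0,0.005],[0,0,0.009],[0,0,0.014],[0,0,0.014]], turn=[[0,0,0],[0,0,0],[0,0,0],[0,0,0]], jaw=[0.3,0.3,0.3,0.3])

```text
time_s: 10.8
eef_pos: [0.448, -0.0276, 0.1003]
eef_rot: [0.0, 1.0, -0.0, 0.0]
wrist_force: [-0.6, -0.7, -0.4]
opening: 0.444
grasp_force: 60.6
```

Request:
arm_command(dp=[[0,0,0.004],[0,0,0.008],[0,0,0.012],[0,0,0.012]], turn=[[0,0,0],[0,0,0],[0,0,0],[0,0,0]], jaw=[0.3,0.3,0.3,0.3])

```text
time_s: 11.3
eef_pos: [0.4479, -0.0276, 0.0972]
eef_rot: [-0.0, 1.0, 0.0, -0.0]
wrist_force: [0.3, 0.6, -0.2]
opening: 0.446
grasp_force: 60.6
```

Request:
arm_command(dp=[[0,0,0.004],[0,0,0.007],[0,0,0.01],[0,0,0.01]], turn=[[0,0,0],[0,0,0],[0,0,0],[0,0,0]], jaw=[0.3,0.3,0.3,0.3])

```text
time_s: 11.8
eef_pos: [0.4479, -0.0276, 0.0947]
eef_rot: [-0.0, 1.0, -0.0, -0.0]
wrist_force: [-0.7, -0.3, -0.9]
opening: 0.446
grasp_force: 60.6
```

Request:
arm_command(dp=[[0,0,0.003],[0,0,0.005],[0,0,0.005]], turn=[[0,0,0],[0,0,0],[0,0,0]], jaw=[0.3,0.3,0.3])

```text
time_s: 12.18
eef_pos: [0.4481, -0.0276, 0.0941]
eef_rot: [0.0, 1.0, 0.0, -0.0]
wrist_force: [-2.3, 0.8, 6.3]
opening: 0.442
grasp_force: 61.4
```

Request:
arm_command(dp=[[0,0,0],[0,0,0],[0,0,0],[0,0,-0.05],[0,0,-0.1]], turn=[[0,0,0],[0,0,0],[0,0,0],[0,0,0],[0,0,0]], jaw=[0.65,0.65,0.65,0.65,0.65])

```text
time_s: 12.8
eef_pos: [0.4482, -0.0276, 0.1196]
eef_rot: [0.0, 1.0, -0.0, 0.0]
wrist_force: [-0.2, -0.1, 0.1]
opening: 0.651
grasp_force: 0.0
```

Request:
arm_command(dp=[[0,0,-0.2],[0,0,-0.4],[0,0,-0.5],[0,0,-0.5]], turn=[[0,0,0],[0,0,0],[0,0,0],[0,0,0]], jaw=[0.65,0.65,0.65,0.65])

```text
time_s: 13.3
eef_pos: [0.4496, -0.028, 0.2468]
eef_rot: [0.001, 1.0, 0.0, 0.003]
wrist_force: [0.6, -0.0, 0.2]
opening: 0.652
grasp_force: 0.0
```

```bash
python3 -c "
from h import *
go((.461,.152,.24,0),(.461,.152,.02,0))"
```

```text
at [ 0.4496 -0.028   0.2468] yaw 0.0055141375068786394 F [ 0.6256 -0.0115  0.1735] op 0.6517840880548755 g 0.0 t 13.3
dp [ 0.0456 -0.7202  0.0261] turn [ 0.0039 -0.0116  0.0002]
dp [0.   0.   0.88] turn [0. 0. 0.]
```

Request:
arm_command(dp=[[0.046,-0.72,0.02],[0.046,-0.72,0.02],[0.046,-0.72,0.02],[0.046,-0.72,0.3],[0.046,-0.72,0.5]], turn=[[0,0,0],[0,0,0],[0,0,0],[0,0,0],[0,0,0]], jaw=[0.65,0.65,0.65,0.65,0.65])

```text
time_s: 13.92
eef_pos: [0.4587, 0.1535, 0.1165]
eef_rot: [0.0, 1.0, 0.001, 0.0]
wrist_force: [1.4, -0.2, -0.8]
opening: 0.65
grasp_force: 0.0
```

```bash
python3 - <<'E'
from h import *
go((.461,.152,.003,0));print(get_obs()["q"])
t=camera("top");s=camera("scene");cv2.imwrite("pics/top3.png",t);cv2.imwrite("pics/scene3.png",s)
a=cv2.resize(t[180:250,240:320],(400,350),interpolation=cv2.INTER_CUBIC)
b=cv2.resize(s[180:260,240:320],(350,350),interpolation=cv2.INTER_CUBIC)
cv2.imwrite("pics/m3.png",np.hstack([a,b]))
E
```

```text
at [0.4587 0.1535 0.1165] yaw 0.13633246357608966 F [ 1.4228 -0.2248 -0.7623] op 0.6497550395600369 g 0.0 t 13.925
dp [0.0093 0.0059 0.454 ] turn [ 0.0001 -0.0002  0.0045]
[ 0.0769  0.1188  1.9312 -0.0001  1.0915  1.6454]
```

View pics/m3.png

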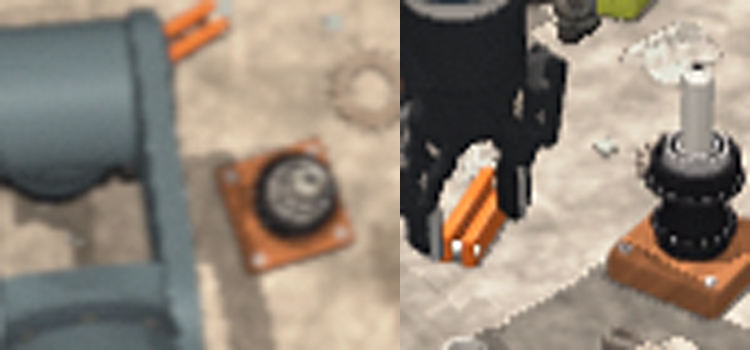

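The bearing now shows as a bright ring inside the shell's top, around (700,145) in the scene crop and (297,195) in the top crop, so it lies level in its recess. Next is the sleeve: I'll squeeze it at yaw 0 and again at 90° to centre it.

Request:
arm_command(dp=[[0,0,0.15],[0,0,0.3],[0,0,0.36],[0,0,0.36],[0,0,0.36]], turn=[[0,0,0],[0,0,0],[0,0,0],[0,0,0],[0,0,0]], jaw=[0.7,0.7,0.7,0.7,0.7])

```text
time_s: 14.65
eef_pos: [0.461, 0.1525, 0.0303]
eef_rot: [-0.0, 1.0, -0.0, 0.001]
wrist_force: [0.5, -0.1, 0.6]
opening: 0.697
grasp_force: 0.0
```

```bash
python3 -c "
from h import *
go((.461,.152,.0035,0))"
```

```text
at [0.461  0.1525 0.0303] yaw -0.009202762005105537 F [ 0.5499 -0.1054  0.6082] op 0.697012381083234 g 0.0 t 14.65
dp [-0.0004  0.0019  0.1072] turn [-0.0004 -0.0053 -0.0003]
```

Request:
arm_command(dp=[[0,0,0.05],[0,0,0.107],[0,0,0.107],[0,0,0.107],[0,0,0.107]], turn=[[0,0,0],[0,0,0],[0,0,0],[0,0,0],[0,0,0]], jaw=[0.7,0.7,0.7,0.2,0.2])

```text
time_s: 15.28
eef_pos: [0.4598, 0.1525, 0.0023]
eef_rot: [0.0, 1.0, 0.0, 0.0]
wrist_force: [-2.4, -0.7, 4.9]
opening: 0.321
grasp_force: 58.8
```

Request:
arm_command(dp=[[0,0,0],[0,0,0],[0,0,0],[0,0,0],[0,0,0]], turn=[[0,0,0],[0,0,0],[0,0,0],[0,0,0],[0,0,0]], jaw=[0.2,0.2,0.2,0.2,0.2])

```text
time_s: 15.9
eef_pos: [0.4599, 0.1525, 0.0023]
eef_rot: [-0.0, 1.0, 0.0, 0.0]
wrist_force: [-1.4, -0.9, 6.0]
opening: 0.314
grasp_force: 59.1
```

Request:
arm_command(dp=[[0,0,0],[0,0,0],[0,0,0],[0,0,0],[0,0,0]], turn=[[0,0,0],[0,0,0],[0,0,-0.3],[0,0,-0.6],[0,0,-0.9]], jaw=[0.7,0.7,0.7,0.7,0.7])

```text
time_s: 16.52
eef_pos: [0.4594, 0.1524, 0.0016]
eef_rot: [-0.0, 0.972, 0.236, -0.0]
wrist_force: [0.9, 0.4, 0.3]
opening: 0.696
grasp_force: 0.0
```

Request:
arm_command(dp=[[0,0,0],[0,0,0],[0,0,0],[0,0,0],[0,0,0]], turn=[[0,0,-0.3],[0,0,-0.6],[0,0,-1],[0,0,-1],[0,0,-1]], jaw=[0.7,0.7,0.7,0.7,0.7])

```text
time_s: 17.15
eef_pos: [0.4594, 0.1524, 0.0017]
eef_rot: [-0.0, 0.88, 0.476, -0.0]
wrist_force: [0.4, 0.0, 0.1]
opening: 0.702
grasp_force: 0.0
```

Request:
arm_command(dp=[[0,0,0],[0,0,0],[0,0,0],[0,0,0],[0,0,0]], turn=[[0,0,-0.3],[0,0,-0.6],[0,0,-1],[0,0,-1],[0,0,-1]], jaw=[0.7,0.7,0.7,0.7,0.7])

```text
time_s: 17.77
eef_pos: [0.4595, 0.1524, 0.0018]
eef_rot: [-0.0, 0.727, 0.687, -0.0]
wrist_force: [-0.2, -1.0, 0.6]
opening: 0.702
grasp_force: 0.0
```

Request:
arm_command(dp=[[0,0,0],[0,0,0],[0,0,0],[0,0,0],[0,0,0]], turn=[[0,0,0],[0,0,0],[0,0,0],[0,0,0],[0,0,0]], jaw=[0.2,0.2,0.2,0.2,0.2])

```text
time_s: 18.4
eef_pos: [0.4597, 0.1524, 0.0023]
eef_rot: [0.0, 0.726, 0.688, 0.0]
wrist_force: [-1.8, -0.8, 6.2]
opening: 0.317
grasp_force: 58.7
```

```bash
python3 -c "
from h import *
go((.461,.152,.15,90))"
```

```text
at [0.4597 0.1524 0.0023] yaw 86.93845162153352 F [-1.7521 -0.8355  6.1707] op 0.31705891075477893 g 58.698188066482544 t 18.4
dp [-0.0015  0.0055 -0.5909] turn [ 0.0004  0.0001 -0.1021]
```

Request:
arm_command(dp=[[0,0,-0.2],[0,0,-0.45],[0,0,-0.7],[0,0,-0.9],[0,0,-0.9]], turn=[[0,0,0],[0,0,0],[0,0,0],[0,0,-0.1],[0,0,-0.1]], jaw=[0.2,0.2,0.2,0.2,0.2])

```text
time_s: 19.02
eef_pos: [0.4623, 0.1527, 0.2317]
eef_rot: [0.003, 0.707, 0.707, 0.004]
wrist_force: [-0.5, -0.2, -0.1]
opening: 0.323
grasp_force: 59.3
```

Request:
arm_command(dp=[[-0.72,-0.045,0],[-0.72,-0.045,0],[-0.72,-0.045,0.1],[-0.72,-0.045,0.2],[-0.72,-0.045,0.2]], turn=[[0,0,0],[0,0,0],[0,0,0],[0,0,0],[0,0,0]], jaw=[0.2,0.2,0.2,0.2,0.2])

```text
time_s: 19.65
eef_pos: [0.4457, -0.0275, 0.1737]
eef_rot: [-0.003, 0.708, 0.706, -0.001]
wrist_force: [0.7, -0.3, -1.0]
opening: 0.322
grasp_force: 59.3
```

Request:
arm_command(dp=[[0,0,0],[0,0,0]], turn=[[0,0,0],[0,0,0]], jaw=[0.2,0.2])

```text
time_s: 19.9
eef_pos: [0.4489, -0.027, 0.1776]
eef_rot: [0.001, 0.707, 0.708, 0.0]
wrist_force: [-0.0, 0.1, 0.5]
opening: 0.316
grasp_force: 59.3
```

```bash
python3 -c "
from h import *
go((.4483,-.0272,.164,90))"
```

```text
at [ 0.4489 -0.027   0.1776] yaw 90.07312096289805 F [-0.0173  0.068   0.4686] op 0.3155528030585981 g 59.312655329704285 t 19.9
dp [-0.0006 -0.0025  0.0546] turn [0.0028 0.0008 0.0024]
```

Request:
arm_command(dp=[[0,-0.001,0.03],[0,-0.001,0.06],[0,-0.001,0.075],[0,-0.001,0.088],[0,-0.001,0.088]], turn=[[0,0,0],[0,0,0],[0,0,0],[0,0,0],[0,0,0]], jaw=[0.2,0.2,0.2,0.2,0.2])

```text
time_s: 20.52
eef_pos: [0.4479, -0.0275, 0.1545]
eef_rot: [-0.0, 0.707, 0.707, -0.0]
wrist_force: [0.5, 0.0, -0.4]
opening: 0.323
grasp_force: 59.3
```

Request:
arm_command(dp=[[0,0,0.01],[0,0,0.02],[0,0,0.04],[0,0,0.06],[0,0,0.06]], turn=[[0,0,0],[0,0,0],[0,0,0],[0,0,0],[0,0,0]], jaw=[0.2,0.2,0.2,0.2,0.2])

```text
time_s: 21.15
eef_pos: [0.4478, -0.0275, 0.1393]
eef_rot: [-0.0, 0.707, 0.707, -0.0]
wrist_force: [-0.0, -0.5, 0.5]
opening: 0.319
grasp_force: 59.3
```

Request:
arm_command(dp=[[0,0,0.03],[0,0,0.06],[0,0,0.09],[0,0,0.128],[0,0,0.128]], turn=[[0,0,0],[0,0,0],[0,0,0],[0,0,0],[0,0,0]], jaw=[0.2,0.2,0.2,0.2,0.2])

```text
time_s: 21.78
eef_pos: [0.4475, -0.0274, 0.1069]
eef_rot: [-0.001, 0.707, 0.707, -0.0]
wrist_force: [-0.3, -0.1, 0.3]
opening: 0.322
grasp_force: 59.4
```

Request:
arm_command(dp=[[0,0,0],[0,0,0]], turn=[[0,0,0],[0,0,0]], jaw=[0.2,0.2])

```text
time_s: 22.02
eef_pos: [0.4482, -0.0277, 0.1081]
eef_rot: [0.0, 0.707, 0.707, 0.0]
wrist_force: [-0.5, 0.8, 0.0]
opening: 0.318
grasp_force: 59.3
```

Request:
arm_command(dp=[[0,0,0.006],[0,0,0.012],[0,0,0.018],[0,0,0.018]], turn=[[0,0,0],[0,0,0],[0,0,0],[0,0,0]], jaw=[0.2,0.2,0.2,0.2])

```text
time_s: 22.52
eef_pos: [0.4479, -0.0276, 0.1031]
eef_rot: [-0.0, 0.707, 0.707, -0.0]
wrist_force: [-1.2, -0.1, 0.0]
opening: 0.322
grasp_force: 59.4
```

Request:
arm_command(dp=[[0,0,0.003],[0,0,0.006],[0,0,0.006]], turn=[[0,0,0],[0,0,0],[0,0,0]], jaw=[0.2,0.2,0.2])

```text
time_s: 22.9
eef_pos: [0.4481, -0.0276, 0.1022]
eef_rot: [0.0, 0.707, 0.707, -0.0]
wrist_force: [-1.4, 0.8, 4.7]
opening: 0.324
grasp_force: 59.9
```

Request:
arm_command(dp=[[0,0,0],[0,0,0],[0,0,0],[0,0,-0.05],[0,0,-0.1]], turn=[[0,0,0],[0,0,0],[0,0,0],[0,0,0],[0,0,0]], jaw=[0.5,0.5,0.5,0.5,0.5])

```text
time_s: 23.52
eef_pos: [0.4482, -0.0276, 0.1278]
eef_rot: [0.0, 0.707, 0.707, 0.0]
wrist_force: [0.3, 0.9, 0.4]
opening: 0.502
grasp_force: 0.0
```

Request:
arm_command(dp=[[0,0,-0.2],[0,0,-0.4],[0,0,-0.5],[0,0,-0.5]], turn=[[0,0,0],[0,0,0],[0,0,0],[0,0,0]], jaw=[0.5,0.5,0.5,0.5])

```text
time_s: 24.02
eef_pos: [0.4495, -0.0281, 0.2551]
eef_rot: [0.003, 0.707, 0.707, 0.001]
wrist_force: [-0.1, -0.0, 0.4]
opening: 0.499
grasp_force: 0.0
```

```bash
python3 - <<'E'
from h import *
t1=cv2.imread("pics/top1.png")
print("ring",onz("top",(384.2,218.7),.046))
for k in(100,120,135):
  f=lambda h:h[...,2]<k
  a=blob(t1,(382.5,219.5),10,f);print("fh",a,onz("top",a[0],.016))
s=camera("scene");cv2.imwrite("pics/scene4.png",s)
print(proj("scene",[.447,-.356,.046]),proj("scene",[.447,-.356,.0]))
x,y=.447,-.356
go((x,y+.15,.23,90),(x,y,.15,90),(x,y,.022,90));print(get_obs()["q"])
E
```

```text
ring [ 0.4469 -0.3573  0.046 ]
fh (array([380.7826, 220.3341]), array([10.4518, 11.0845])) [ 0.4447 -0.3531  0.016 ]
fh (array([380.9711, 220.2866]), array([11.7183, 11.9431])) [ 0.4449 -0.3539  0.016 ]
fh (array([381.1175, 220.3012]), array([12.3978, 12.5825])) [ 0.4448 -0.3545  0.016 ]
[384.5319 189.0118] [383.0688 200.9573]
at [ 0.4485 -0.0277  0.253 ] yaw 89.9995537276885 F [-0.9454 -0.1519 -0.0664] op 0.4976753320760312 g 0.0 t 24.075
dp [-0.7131 -0.0062  0.0927] turn [ 0.0052  0.0017 -0.    ]
dp [-0.6   0.    0.32] turn [0. 0. 0.]
dp [0.    0.    0.512] turn [0. 0. 0.]
[-0.327  -0.1335  1.8834  0.0001  1.3889 -0.327 ]
```

Request:
arm_command(dp=[[-0.7,-0.01,0.05],[-0.7,-0.01,0.05],[-0.7,-0.01,0.05],[-0.7,-0.01,0.05],[-0.7,-0.01,0.05]], turn=[[0,0,0],[0,0,0],[0,0,0],[0,0,0],[0,0,0]], jaw=[1,1,1,1,1])

```text
time_s: 24.7
eef_pos: [0.4448, -0.2017, 0.238]
eef_rot: [-0.001, 0.707, 0.707, 0.0]
wrist_force: [-1.4, 0.2, 0.1]
opening: 1.002
grasp_force: 0.0
```

Request:
arm_command(dp=[[-0.6,0,0],[-0.6,0,0.2],[-0.6,0,0.4],[-0.6,0,0.5],[-0.6,0,0.5]], turn=[[0,0,0],[0,0,0],[0,0,0],[0,0,0],[0,0,0]], jaw=[1,1,1,1,1])

```text
time_s: 25.32
eef_pos: [0.444, -0.3492, 0.1108]
eef_rot: [-0.004, 0.707, 0.707, 0.0]
wrist_force: [-0.3, 0.2, 0.2]
opening: 0.998
grasp_force: 0.0
```

Request:
arm_command(dp=[[0,0,0],[0,0,0]], turn=[[0,0,0],[0,0,0]], jaw=[1,1])

```text
time_s: 25.58
eef_pos: [0.4469, -0.3528, 0.1168]
eef_rot: [0.002, 0.707, 0.708, -0.0]
wrist_force: [0.4, 0.7, 0.6]
opening: 1.0
grasp_force: 0.0
```

```bash
python3 - <<'E'
from h import *
go((.446,-.3555,.022,90))
t=camera("top");s=camera("scene");cv2.imwrite("pics/top5.png",t);cv2.imwrite("pics/scene5.png",s)
a=cv2.resize(t[185:245,320:410],(420,280),interpolation=cv2.INTER_CUBIC)
b=cv2.resize(s[150:250,280:410],(364,280),interpolation=cv2.INTER_CUBIC)
cv2.imwrite("pics/m5.png",np.hstack([a,b]))
E
```

```text
at [ 0.4469 -0.3528  0.1168] yaw 90.07979792862487 F [0.3536 0.6689 0.5801] op 1.0000564860578112 g 0.0 t 25.575
dp [-0.0095 -0.0048  0.3793] turn [0.005  0.0058 0.0027]
```

View pics/m5.png

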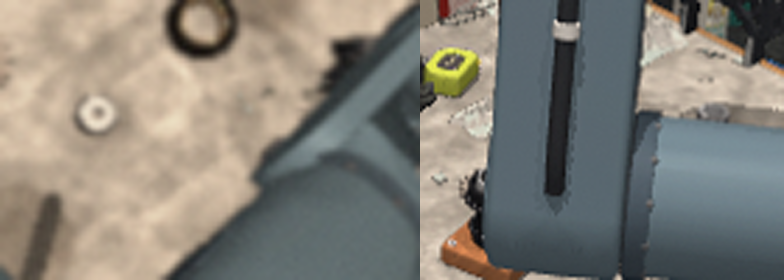

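The arm hides the freehub from both cameras; only the end cap shows, at (97,113). I'm relying on the earlier measurement, and the two squeezes will centre the grasp.

Request:
arm_command(dp=[[-0.008,-0.003,0.15],[-0.008,-0.003,0.3],[-0.008,-0.003,0.375],[-0.008,-0.003,0.375],[-0.008,-0.003,0.375]], turn=[[0,0,0],[0,0,0],[0,0,0],[0,0,0],[0,0,0]], jaw=[1,1,1,1,1])

```text
time_s: 26.3
eef_pos: [0.4456, -0.3555, 0.0221]
eef_rot: [0.001, 0.707, 0.707, -0.0]
wrist_force: [-0.8, -0.6, 0.6]
opening: 0.997
grasp_force: 0.0
```

Request:
arm_command(dp=[[0,0,0],[0,0,0],[0,0,0],[0,0,0],[0,0,0]], turn=[[0,0,0],[0,0,0],[0,0,0],[0,0,0],[0,0,0]], jaw=[0.2,0.2,0.2,0.2,0.2])

```text
time_s: 26.92
eef_pos: [0.4452, -0.3551, 0.0215]
eef_rot: [0.001, 0.707, 0.707, -0.0]
wrist_force: [0.2, 1.2, 5.4]
opening: 0.384
grasp_force: 60.0
```

Request:
arm_command(dp=[[0,0,0],[0,0,0],[0,0,0],[0,0,0],[0,0,0]], turn=[[0,0,0],[0,0,0],[0,0,0.3],[0,0,0.65],[0,0,1]], jaw=[0.7,0.7,0.7,0.7,0.7])

```text
time_s: 27.55
eef_pos: [0.4446, -0.3543, 0.0202]
eef_rot: [-0.0, 0.868, 0.497, -0.0]
wrist_force: [1.0, -0.5, 0.4]
opening: 0.701
grasp_force: 0.0
```

Request:
arm_command(dp=[[0,0,0],[0,0,0],[0,0,0],[0,0,0],[0,0,0]], turn=[[0,0,0.3],[0,0,0.65],[0,0,1],[0,0,1],[0,0,1]], jaw=[0.7,0.7,0.7,0.7,0.7])

```text
time_s: 28.18
eef_pos: [0.4447, -0.3545, 0.0204]
eef_rot: [-0.0, 0.965, 0.261, -0.0]
wrist_force: [-0.5, 0.1, -0.6]
opening: 0.696
grasp_force: 0.0
```

Request:
arm_command(dp=[[0,0,0],[0,0,0],[0,0,0],[0,0,0],[0,0,0]], turn=[[0,0,0.3],[0,0,0.65],[0,0,1],[0,0,1],[0,0,1]], jaw=[0.7,0.7,0.7,0.7,0.7])

```text
time_s: 28.8
eef_pos: [0.4447, -0.3546, 0.0205]
eef_rot: [-0.0, 1.0, 0.002, -0.0]
wrist_force: [0.1, -0.1, 0.1]
opening: 0.697
grasp_force: 0.0
```

Request:
arm_command(dp=[[0,0,0],[0,0,0],[0,0,0],[0,0,0],[0,0,0]], turn=[[0,0,0],[0,0,0],[0,0,0],[0,0,0],[0,0,0]], jaw=[0.2,0.2,0.2,0.2,0.2])

```text
time_s: 29.42
eef_pos: [0.445, -0.3549, 0.0209]
eef_rot: [0.0, 1.0, 0.0, 0.0]
wrist_force: [0.5, -1.0, 4.5]
opening: 0.378
grasp_force: 59.9
```

Request:
arm_command(dp=[[0,0,-0.1],[0,0,-0.3],[0,0,-0.5],[0,0,-0.7],[0,0,-0.9]], turn=[[0,0,0],[0,0,0],[0,0,0],[0,0,0],[0,0,0]], jaw=[0.2,0.2,0.2,0.2,0.2])

```text
time_s: 30.05
eef_pos: [0.4442, -0.3539, 0.2462]
eef_rot: [-0.001, 1.0, 0.0, -0.001]
wrist_force: [-0.3, -0.2, -0.2]
opening: 0.377
grasp_force: 59.8
```

```bash
python3 -c "
from h import *
go((.447,-.19,.25,0),(.4482,-.0275,.25,0));print(get_obs()['q'])"
```

```text
at [ 0.4442 -0.3539  0.2462] yaw 0.002639585736207361 F [-0.2847 -0.1865 -0.1749] op 0.3770195133196951 g 59.754624216654406 t 30.05
dp [ 0.0113 -0.6556 -0.0143] turn [-0.0028  0.0022  0.0001]
dp [ 0.0048 -0.65    0.    ] turn [0. 0. 0.]
[-0.8817  0.1538  1.6074  0.      1.3822  0.689 ]
```

Request:
arm_command(dp=[[0.01,-0.65,0],[0.01,-0.65,0],[0.01,-0.65,0],[0.01,-0.65,0],[0.01,-0.65,0]], turn=[[0,0,0],[0,0,0],[0,0,0],[0,0,0],[0,0,0]], jaw=[0.2,0.2,0.2,0.2,0.2])

```text
time_s: 30.68
eef_pos: [0.4471, -0.1923, 0.2452]
eef_rot: [0.0, 1.0, 0.0, -0.0]
wrist_force: [0.7, -0.8, -1.2]
opening: 0.381
grasp_force: 60.1
```

Request:
arm_command(dp=[[0.005,-0.656,0],[0.005,-0.656,0],[0.005,-0.656,0],[0.005,-0.656,0],[0.005,-0.656,0]], turn=[[0,0,0],[0,0,0],[0,0,0],[0,0,0],[0,0,0]], jaw=[0.2,0.2,0.2,0.2,0.2])

```text
time_s: 31.3
eef_pos: [0.4488, -0.0292, 0.2454]
eef_rot: [0.0, 1.0, -0.0, -0.0]
wrist_force: [0.8, 0.2, -1.1]
opening: 0.381
grasp_force: 60.4
```

Request:
arm_command(dp=[[0,0,0],[0,0,0]], turn=[[0,0,0],[0,0,0]], jaw=[0.2,0.2])

```text
time_s: 31.55
eef_pos: [0.4486, -0.0291, 0.2454]
eef_rot: [0.0, 1.0, -0.001, -0.0]
wrist_force: [0.6, 0.5, -1.4]
opening: 0.382
grasp_force: 60.4
```

```bash
python3 - <<'E'
from h import *
go((.4482,-.0275,.19,0))
s=camera("scene");t=camera("top")
cv2.imwrite("pics/m6.png",np.hstack([cv2.resize(s[120:260,250:360],(330,420),interpolation=cv2.INTER_CUBIC),cv2.resize(t[170:240,260:330],(420,420),interpolation=cv2.INTER_CUBIC)]))
E
```

```text
at [ 0.4486 -0.0291  0.2454] yaw -0.10829584409737623 F [ 0.6349  0.5393 -1.3686] op 0.3819971585690329 g 60.37745364743614 t 31.55
dp [-0.0014 -0.0066  0.2217] turn [ 0.      0.0006 -0.0036]
```

View pics/m6.png

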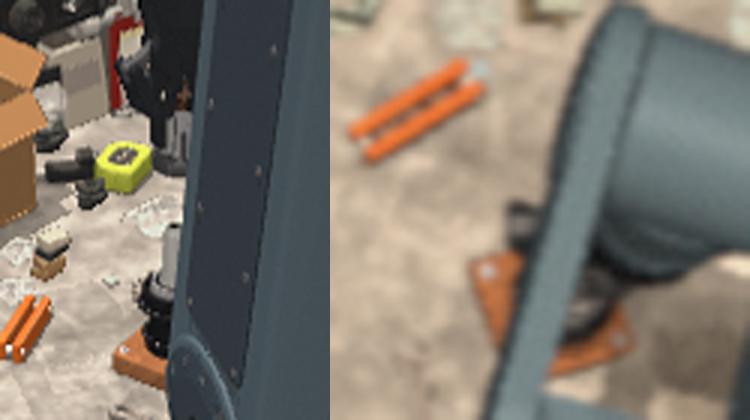

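The freehub is held upright with its dark skirt just above the axle tip (axle top at (172,225), skirt bottom at (175,170)). I'm lowering it in stages and watching the force.

Request:
arm_command(dp=[[-0.001,-0.006,0.1],[-0.001,-0.006,0.2],[-0.001,-0.006,0.27],[-0.001,-0.006,0.27],[-0.001,-0.006,0.27]], turn=[[0,0,0],[0,0,0],[0,0,0],[0,0,0],[0,0,0]], jaw=[0.2,0.2,0.2,0.2,0.2])

```text
time_s: 32.28
eef_pos: [0.4488, -0.0269, 0.1788]
eef_rot: [0.0, 1.0, -0.0, 0.0]
wrist_force: [-1.2, 0.0, -0.5]
opening: 0.378
grasp_force: 60.3
```

Request:
arm_command(dp=[[0,0,0.01],[0,0,0.02],[0,0,0.03],[0,0,0.045],[0,0,0.045]], turn=[[0,0,0],[0,0,0],[0,0,0],[0,0,0],[0,0,0]], jaw=[0.2,0.2,0.2,0.2,0.2])

```text
time_s: 32.9
eef_pos: [0.448, -0.0265, 0.1664]
eef_rot: [-0.0, 1.0, -0.0, -0.0]
wrist_force: [0.5, -0.5, -0.5]
opening: 0.378
grasp_force: 60.3
```

Request:
arm_command(dp=[[0,0.003,0.006],[0,0.003,0.012],[0,0.003,0.018],[0,0.003,0.022],[0,0.003,0.022]], turn=[[0,0,0],[0,0,0],[0,0,0],[0,0,0],[0,0,0]], jaw=[0.2,0.2,0.2,0.2,0.2])

```text
time_s: 33.52
eef_pos: [0.4482, -0.0273, 0.1612]
eef_rot: [-0.0, 1.0, -0.0, -0.0]
wrist_force: [0.8, 0.2, -1.4]
opening: 0.385
grasp_force: 60.3
```

Request:
arm_command(dp=[[0,0,0.006],[0,0,0.012],[0,0,0.018],[0,0,0.022],[0,0,0.022]], turn=[[0,0,0],[0,0,0],[0,0,0],[0,0,0],[0,0,0]], jaw=[0.2,0.2,0.2,0.2,0.2])

```text
time_s: 34.15
eef_pos: [0.4482, -0.0273, 0.1557]
eef_rot: [-0.0, 1.0, -0.0, -0.0]
wrist_force: [0.2, -0.1, -0.7]
opening: 0.384
grasp_force: 60.3
```

Request:
arm_command(dp=[[0,0,0.02],[0,0,0.04],[0,0,0.06],[0,0,0.075],[0,0,0.075]], turn=[[0,0,0],[0,0,0],[0,0,0],[0,0,0],[0,0,0]], jaw=[0.2,0.2,0.2,0.2,0.2])

```text
time_s: 34.78
eef_pos: [0.448, -0.0272, 0.1366]
eef_rot: [-0.0, 1.0, -0.0, -0.0]
wrist_force: [0.4, 0.1, -0.2]
opening: 0.38
grasp_force: 60.3
```

Request:
arm_command(dp=[[0,0,0.01],[0,0,0.02],[0,0,0.03],[0,0,0.036],[0,0,0.036]], turn=[[0,0,0],[0,0,0],[0,0,0],[0,0,0],[0,0,0]], jaw=[0.2,0.2,0.2,0.2,0.2])

```text
time_s: 35.4
eef_pos: [0.4482, -0.0273, 0.1279]
eef_rot: [-0.0, 1.0, -0.0, -0.0]
wrist_force: [0.1, 0.3, -1.1]
opening: 0.381
grasp_force: 60.3
```

Request:
arm_command(dp=[[0,0,0.006],[0,0,0.012],[0,0,0.017],[0,0,0.017]], turn=[[0,0,0],[0,0,0],[0,0,0],[0,0,0]], jaw=[0.2,0.2,0.2,0.2])

```text
time_s: 35.9
eef_pos: [0.4482, -0.0273, 0.1237]
eef_rot: [-0.0, 1.0, -0.0, -0.0]
wrist_force: [0.5, -0.5, -0.7]
opening: 0.385
grasp_force: 60.3
```

Request:
arm_command(dp=[[0,0,0.002],[0,0,0.004],[0,0,0.004]], turn=[[0,0,0],[0,0,0],[0,0,0]], jaw=[0.2,0.2,0.2])

```text
time_s: 36.28
eef_pos: [0.4483, -0.0273, 0.1229]
eef_rot: [0.0, 1.0, 0.0, 0.0]
wrist_force: [0.3, -0.1, -0.0]
opening: 0.382
grasp_force: 60.5
```

Request:
arm_command(dp=[[0,0,0.002],[0,0,0.004],[0,0,0.004]], turn=[[0,0,0],[0,0,0],[0,0,0]], jaw=[0.2,0.2,0.2])

```text
time_s: 36.65
eef_pos: [0.4485, -0.0274, 0.1227]
eef_rot: [0.0, 1.0, 0.0, 0.0]
wrist_force: [-3.1, 1.4, 8.6]
opening: 0.382
grasp_force: 61.5
```

Request:
arm_command(dp=[[0,0,0],[0,0,0],[0,0,0],[0,0,-0.05],[0,0,-0.1]], turn=[[0,0,0],[0,0,0],[0,0,0],[0,0,0],[0,0,0]], jaw=[0.6,0.6,0.6,0.6,0.6])

```text
time_s: 37.28
eef_pos: [0.4484, -0.0274, 0.1478]
eef_rot: [0.0, 1.0, -0.0, 0.0]
wrist_force: [0.3, 1.2, -0.8]
opening: 0.6
grasp_force: 0.0
```

Request:
arm_command(dp=[[0,0,-0.2],[0,0,-0.4],[0,0,-0.4]], turn=[[0,0,0],[0,0,0],[0,0,0]], jaw=[0.6,0.6,0.6])

```text
time_s: 37.65
eef_pos: [0.4511, -0.0282, 0.2524]
eef_rot: [0.002, 1.0, 0.0, 0.005]
wrist_force: [1.2, -0.2, -0.2]
opening: 0.598
grasp_force: 0.0
```

Request:
arm_command(dp=[[0.17,0.667,0],[0.17,0.667,0],[0.17,0.667,0.2],[0.17,0.667,0.4],[0.17,0.667,0.6]], turn=[[0,0,0],[0,0,0],[0,0,0],[0,0,0],[0,0,0]], jaw=[0.75,0.75,0.75,0.75,0.75])

```text
time_s: 38.28
eef_pos: [0.4902, -0.1947, 0.0948]
eef_rot: [-0.0, 1.0, -0.001, -0.0]
wrist_force: [0.1, -0.2, -0.1]
opening: 0.75
grasp_force: 0.0
```

Request:
arm_command(dp=[[0,0,0],[0,0,0]], turn=[[0,0,0],[0,0,0]], jaw=[0.75,0.75])

```text
time_s: 38.52
eef_pos: [0.4917, -0.1946, 0.0985]
eef_rot: [0.001, 1.0, 0.0, 0.001]
wrist_force: [0.1, -0.2, -0.4]
opening: 0.747
grasp_force: 0.0
```

```bash
python3 - <<'E'
from h import *
go((.491,-.195,.0035,0));print(get_obs()['q'])
s=camera("scene");t=camera("top")
cv2.imwrite("pics/m7.png",np.hstack([cv2.resize(s[150:260,270:380],(390,390),interpolation=cv2.INTER_CUBIC),cv2.resize(t[180:250,280:350],(390,390),interpolation=cv2.INTER_CUBIC)]))
E
```

```text
at [ 0.4917 -0.1946  0.0985] yaw 0.012504278599714903 F [ 0.1083 -0.2242 -0.405 ] op 0.7466312581133089 g 0.0 t 38.525
dp [-0.0034  0.0013  0.3801] turn [ 0.0021 -0.0031  0.0004]
[-0.6015  0.2403  1.8303  0.      1.0691  0.9691]
```

View pics/m7.png

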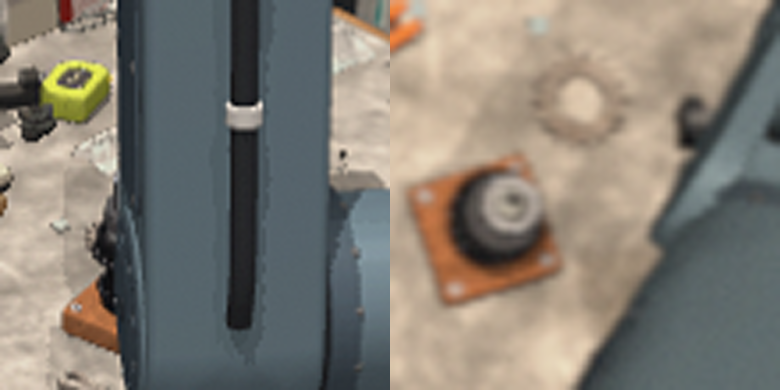

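The top view shows the freehub on the hub, with its bright top ring and the axle end around (512,207). Now the end cap, squeezed twice as before.

Request:
arm_command(dp=[[-0.002,0.001,0.15],[-0.002,0.001,0.3],[-0.002,0.001,0.378],[-0.002,0.001,0.378],[-0.002,0.001,0.378]], turn=[[0,0,0],[0,0,0],[0,0,0],[0,0,0],[0,0,0]], jaw=[0.75,0.75,0.75,0.75,0.75])

```text
time_s: 39.25
eef_pos: [0.4918, -0.1952, 0.0044]
eef_rot: [0.001, 1.0, 0.0, 0.001]
wrist_force: [-0.1, -0.1, 0.4]
opening: 0.747
grasp_force: 0.0
```

Request:
arm_command(dp=[[0,0,0],[0,0,0],[0,0,0],[0,0,0],[0,0,0]], turn=[[0,0,0],[0,0,0],[0,0,0],[0,0,0],[0,0,0]], jaw=[0.2,0.2,0.2,0.2,0.2])

```text
time_s: 39.88
eef_pos: [0.4912, -0.1949, 0.004]
eef_rot: [0.001, 1.0, 0.0, 0.001]
wrist_force: [-1.3, 1.1, 9.9]
opening: 0.347
grasp_force: 58.5
```

Request:
arm_command(dp=[[0,0,0],[0,0,0],[0,0,0],[0,0,0],[0,0,0]], turn=[[0,0,0],[0,0,0],[0,0,-0.3],[0,0,-0.65],[0,0,-1]], jaw=[0.7,0.7,0.7,0.7,0.7])

```text
time_s: 40.5
eef_pos: [0.4901, -0.1942, 0.0021]
eef_rot: [-0.0, 0.965, 0.262, -0.0]
wrist_force: [0.6, 0.5, -0.1]
opening: 0.699
grasp_force: 0.0
```

Request:
arm_command(dp=[[0,0,0],[0,0,0],[0,0,0],[0,0,0],[0,0,0]], turn=[[0,0,-0.3],[0,0,-0.65],[0,0,-1],[0,0,-1],[0,0,-1]], jaw=[0.7,0.7,0.7,0.7,0.7])

```text
time_s: 41.12
eef_pos: [0.4902, -0.1943, 0.0022]
eef_rot: [-0.0, 0.867, 0.498, -0.0]
wrist_force: [-0.4, 0.3, 0.1]
opening: 0.697
grasp_force: 0.0
```

Request:
arm_command(dp=[[0,0,0],[0,0,0],[0,0,0],[0,0,0],[0,0,0]], turn=[[0,0,-0.3],[0,0,-0.65],[0,0,-1],[0,0,-1],[0,0,-1]], jaw=[0.7,0.7,0.7,0.7,0.7])

```text
time_s: 41.75
eef_pos: [0.4903, -0.1943, 0.0023]
eef_rot: [0.0, 0.709, 0.705, 0.0]
wrist_force: [0.3, 0.2, -0.6]
opening: 0.697
grasp_force: 0.0
```

Request:
arm_command(dp=[[0,0,0],[0,0,0],[0,0,0],[0,0,0],[0,0,0]], turn=[[0,0,0],[0,0,0],[0,0,0],[0,0,0],[0,0,0]], jaw=[0.2,0.2,0.2,0.2,0.2])

```text
time_s: 42.38
eef_pos: [0.4904, -0.1944, 0.0028]
eef_rot: [0.0, 0.707, 0.707, 0.0]
wrist_force: [-1.8, 0.9, 5.4]
opening: 0.348
grasp_force: 58.9
```

Request:
arm_command(dp=[[0,0,-0.1],[0,0,-0.3],[0,0,-0.5],[0,0,-0.7],[0,0,-0.9]], turn=[[0,0,0],[0,0,0],[0,0,0],[0,0,0],[0,0,0]], jaw=[0.2,0.2,0.2,0.2,0.2])

```text
time_s: 43.0
eef_pos: [0.49, -0.1941, 0.2289]
eef_rot: [0.0, 0.707, 0.707, 0.0]
wrist_force: [0.4, -0.1, -1.1]
opening: 0.347
grasp_force: 59.4
```

```bash
python3 -c "
from h import *
go((.4482,-.0275,.23,90))"
```

```text
at [ 0.49   -0.1941  0.2289] yaw 89.94414140400637 F [ 0.4162 -0.115  -1.1123] op 0.34699622692178206 g 59.43174476036802 t 43.0
dp [ 0.6664 -0.1678 -0.0046] turn [ 0.0002  0.0001 -0.0019]
```

Request:
arm_command(dp=[[0.666,-0.168,0],[0.666,-0.168,0],[0.666,-0.168,0],[0.666,-0.168,0.1],[0.666,-0.168,0.2]], turn=[[0,0,0],[0,0,0],[0,0,0],[0,0,0],[0,0,0]], jaw=[0.2,0.2,0.2,0.2,0.2])

```text
time_s: 43.62
eef_pos: [0.4483, -0.0271, 0.1771]
eef_rot: [0.001, 0.707, 0.707, 0.0]
wrist_force: [-0.3, 0.4, -0.5]
opening: 0.347
grasp_force: 59.4
```

Request:
arm_command(dp=[[0,0,0],[0,0,0],[0,0,0]], turn=[[0,0,0],[0,0,0],[0,0,0]], jaw=[0.2,0.2,0.2])

```text
time_s: 44.0
eef_pos: [0.449, -0.0283, 0.1784]
eef_rot: [0.001, 0.707, 0.707, 0.0]
wrist_force: [0.2, 0.9, -0.6]
opening: 0.352
grasp_force: 59.4
```

```bash
python3 -c "
from h import *
go((.4482,-.0275,.165,90))"
```

```text
at [ 0.449  -0.0283  0.1784] yaw 89.9633389815655 F [ 0.2378  0.8767 -0.5888] op 0.3521328678090542 g 59.43174927262589 t 44.0
dp [ 0.0031 -0.0035  0.0537] turn [ 0.0036  0.0011 -0.0012]
```

Request:
arm_command(dp=[[0.003,-0.002,0.02],[0.003,-0.002,0.04],[0.003,-0.002,0.06],[0.003,-0.002,0.072],[0.003,-0.002,0.072]], turn=[[0,0,0],[0,0,0],[0,0,0],[0,0,0],[0,0,0]], jaw=[0.2,0.2,0.2,0.2,0.2])

```text
time_s: 44.62
eef_pos: [0.4475, -0.027, 0.1589]
eef_rot: [-0.0, 0.707, 0.707, -0.0]
wrist_force: [-0.2, -0.7, -0.1]
opening: 0.351
grasp_force: 59.4
```

Request:
arm_command(dp=[[0,0,0.005],[0,0,0.01],[0,0,0.015],[0,0,0.02],[0,0,0.02]], turn=[[0,0,0],[0,0,0],[0,0,0],[0,0,0],[0,0,0]], jaw=[0.2,0.2,0.2,0.2,0.2])

```text
time_s: 45.25
eef_pos: [0.4479, -0.0271, 0.1543]
eef_rot: [0.0, 0.707, 0.707, 0.0]
wrist_force: [1.3, 0.7, -0.2]
opening: 0.35
grasp_force: 59.4
```

Request:
arm_command(dp=[[0,0,0.004],[0,0,0.008],[0,0,0.012],[0,0,0.012]], turn=[[0,0,0],[0,0,0],[0,0,0],[0,0,0]], jaw=[0.2,0.2,0.2,0.2])

```text
time_s: 45.75
eef_pos: [0.4479, -0.0271, 0.1513]
eef_rot: [0.0, 0.707, 0.707, 0.0]
wrist_force: [2.1, 0.5, -1.2]
opening: 0.35
grasp_force: 59.5
```

Request:
arm_command(dp=[[0,0,0.002],[0,0,0.004],[0,0,0.004]], turn=[[0,0,0],[0,0,0],[0,0,0]], jaw=[0.2,0.2,0.2])

```text
time_s: 46.12
eef_pos: [0.448, -0.0271, 0.1507]
eef_rot: [0.0, 0.707, 0.707, 0.0]
wrist_force: [1.0, 1.2, 3.7]
opening: 0.35
grasp_force: 59.9
```

The cap is seated where predicted. I'm releasing it, backing off and checking.

Request:
arm_command(dp=[[0,0,0],[0,0,0],[0,0,0],[0,0,-0.05],[0,0,-0.1]], turn=[[0,0,0],[0,0,0],[0,0,0],[0,0,0],[0,0,0]], jaw=[0.6,0.6,0.6,0.6,0.6])

```text
time_s: 46.75
eef_pos: [0.4479, -0.0271, 0.1763]
eef_rot: [0.0, 0.707, 0.707, 0.0]
wrist_force: [0.1, 0.4, 0.5]
opening: 0.602
grasp_force: 0.0
```

Request:
arm_command(dp=[[0,0,-0.2],[0,0,-0.4],[0,0,-0.4]], turn=[[0,0,0],[0,0,0],[0,0,0]], jaw=[0.6,0.6,0.6])

```text
time_s: 47.12
eef_pos: [0.4504, -0.0279, 0.281]
eef_rot: [0.005, 0.707, 0.707, 0.002]
wrist_force: [0.4, -0.3, -0.6]
opening: 0.6
grasp_force: 0.0
```

Request:
arm_command(dp=[[0.95,0,0],[0.95,0,0],[0.95,0,0],[0.95,0,0],[0.95,0,0]], turn=[[0,0,0],[0,0,0],[0,0,0],[0,0,0],[0,0,0]], jaw=[0.6,0.6,0.6,0.6,0.6])

```text
time_s: 47.75
eef_pos: [0.4467, 0.2133, 0.2749]
eef_rot: [-0.0, 0.705, 0.709, -0.0]
wrist_force: [-0.1, -1.6, -1.1]
opening: 0.6
grasp_force: 0.0
```

```bash
python3 - <<'E'
from h import *
s=camera("scene");t=camera("top")
cv2.imwrite("pics/m8.png",np.hstack([cv2.resize(s[170:250,260:340],(390,390),interpolation=cv2.INTER_CUBIC),cv2.resize(t[180:250,265:335],(390,390),interpolation=cv2.INTER_CUBIC)]))
X=[.4482,-.0273]
for z in(.166,.148,.118,.102):print(z,(proj("scene",X+[z])-[260,170]+.5)*4.875,(proj("top",X+[z])-[265,180]+.5)*5.57+[390,0])
E
```

```text
0.166 [239.202 113.462] [598.5915 197.2621]
0.148 [238.4584 140.2088] [594.8024 201.3993]
0.118 [237.2339 183.9739] [588.6727 208.0918]
0.102 [236.5883 206.9069] [585.4947 211.5613]
```

View pics/m8.png

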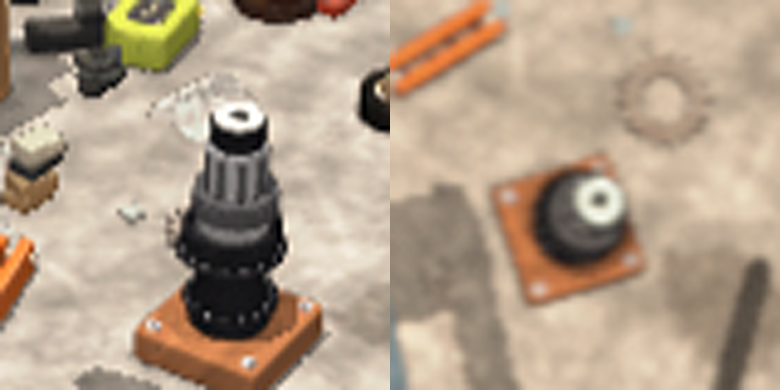

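The assembly stands complete: the cap top is at (239,116) in the scene crop against (239,113) predicted, with the freehub straight below it. The top view agrees, at (599,200). I'm handing it in.

```bash
python3 -c "
from bench import *
print(hand_in())"
```

```text
the job is handed in; nothing more can be done
None
```

The hub's drive side is back together in the order asked: large bearing, sleeve, freehub body and end cap were each lowered onto their seats and the job was handed in at about 48 s; I never spotted the small bearing in the pictures, and moved only those four parts.

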